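# Set three model cars out on their display plinths

## Task

Set the three white model cars out for the show, one after another, each on the wooden plinth made for its length: the longest car on the longest plinth, the middle one on the middle plinth, the shortest on the shortest. Each must stand upright on its wheels, centred on its plinth and lined up with it (facing either way); set them down rather than drop them, and leave the bare chassis, the tape roll and the oil bottle where they are.

Things in the scene. Friction and masses are not known exactly. Their poses are not given: they have to be found in the camera images.
- coupe: the longest white plastic model car: a low coupe with black windows and white roof, 138 long, 58 wide, 38 high. Origin: centre of its underside at wheel-foot height; x to its nose, y to its left, z up. Sides flat and upright from 6 to 24 height, 60 long between the flush wheels: pinch there across the width. 60 to 130 g, rigid; wheels do not turn.
- roadster: the middle-length white plastic model car: open two-seater without a roof, black cockpit, small dark windscreen and two headrests, 112 long, 52 wide, 31 high. Origin: centre of its underside at wheel-foot height; x to its nose, y to its left, z up. Flat upright sides from 6 to 24 mm height, 48 mm long between the flush wheels. 50 to 100 g, rigid; wheels do not turn.
- hatchback: the shortest white plastic model car: tall stubby hatchback with black windows and white roof, 86 long, 48 wide, 43 high. Origin: centre of its underside at wheel-foot height; x to its nose, y to its left, z up. Flat upright sides from 6 to 25 mm height, 38 mm long between the flush wheels. 40 to 85 g, rigid; wheels do not turn.
- plinth_long: the longest display plinth: fixed low block of mid-brown wood with flat top and a small brass plate on the middle of each long side, 162 long (x), 78 wide (y), 15 high (z). Origin: centre of its underside on the bench, so the top is 15 mm above the origin; x runs along its length. Does not move when touched.
- plinth_middle: the middle-length display plinth: fixed low block of mid-brown wood with flat top and a small brass plate on the middle of each long side, 136 long (x), 72 wide (y), 15 high (z). Origin: centre of its underside on the bench, so the top is 15 mm above the origin; x runs along its length. Does not move when touched.
- plinth_short: the shortest display plinth: fixed low block of mid-brown wood with flat top and a small brass plate on the middle of each long side, 110 long (x), 68 wide (y), 15 high (z). Origin: centre of its underside on the bench, so the top is 15 mm above the origin; x runs along its length. Does not move when touched.
- chassis: bystander: a bare bodyless rolling chassis, aluminium strip with a steel motor can and four black wheels, 106 long, 55 wide, 29 high, loose on the bench. Origin: centre of its underside; x along its length.
- tape_roll: bystander: cardboard-coloured roll of tape lying flat, 84 across, 60 hole, 25 high, loose. Origin: centre of its underside.
- oil_bottle: bystander: small grey oil bottle with black cap, 38 across, 85 high, standing loose. Origin: centre of its underside.
Mind the look-alikes: they are no part of the job. Leave any blue or pink look-alike of the hatchback alone.

How it is judged:
By the outcome, as a careful person would: the job done as asked, in the order asked, and still so for the second after the job is handed in, with the robot touching nothing.
It also fails if it takes over 96 s, if anything falls off the work surface, if the arm or the gripper's body presses on something with over 40 N, if the wrist force passes 120 N, or if a joint passes its speed limit or range.

## Robot

A 6-joint arm with a two-finger parallel gripper is mounted at the origin on the work surface. World frame = base frame: x ahead of the robot, y to its left, z up, the work surface at z = 0. Lengths are in m, angles in degrees, forces in N, time in s.
With the tool pointing down it reaches from about 0.4 to 0.825 m from the base axis. Payload 7 kg.
Tool frame: the origin (TCP) lies on the centre line of the jaws, within the pads' length; the fingertips stand 14 mm ahead of it and the grasp point (between the pads) lies 5 mm behind it; z points along the fingers, y is the line along which they close (so a half turn about z gives the same grasp; the last joint's range is limited). The gripper opens to 88 mm and grips with 3 to 60 N. Pads are 19 mm wide; open, the fingers measure 130 mm over their backs; the gripper's body (78 mm by 193 mm) begins 47 mm behind the grasp point.
Start: joints at [86.236, 20.546, 0.682, 0, -70.136, -16.507], TCP at [0.234, 0.633, 0.215] pointing down, gripper open.
Joint ranges: [-176.03, 176.03], [-82.01, 121.73], [-58.28, 71.71], [-173.87, 95.51], [-174.79, -0.11], [-173.66, 173.66]. Speed limits (degrees/s): [136.94, 136.94, 172.46, 180, 180, 180].

## Interface

Orientations are given as [roll, pitch, yaw] about the fixed x, y, z axes, in that order (R = Rz(yaw) Ry(pitch) Rx(roll)).
In Python, from plant import r gives the robot as it stands.
- The arm moves only by the tool send_rows, never from a script. Its argument "steps" is a list of rows, each an object with "dp": the shift along the tool's x, y, z in mm, a list of three; "roll": the turn about the tool's z in rad; "jaw": the opening in per cent of the stroke, from 0 (shut) to 100 (fully open). In form: [{"dp": [tx, ty, tz], "roll": roll, "jaw": jaw}, ...]. A call has 1 to 5 rows; each row is the pose to reach, as a shift and turn from the pose commanded when the call began, along the tool's axes at that moment; what a row does not reach only later rows make up. A row lasts 1/8 s, in which the tool goes at most 62.5 mm and 10.7 degrees, less where a joint would pass 70% of its speed; a pose out of reach is approached as far as the arm can. A call with a gripper value outside its range is refused whole. The fingers move at their own pace and stop on an object; "newtons" is the grip in N (left out, the last holds). Time passes only in rows, so rows that repeat a pose let the fingers close. It gives the time, the measured TCP pose, the force, the opening and the grip force at its end, in the units of the state.
- r.get_state(): the state, without advancing time (a new reading comes with each control period).
- r.capture(name): name is "side" or "top" or "wrist"; returns a dict with "image" (480x640x3 uint8, blue, green, red), "K" (3x3 intrinsics, pixels), "rvec" (rotation vector, rad) and "tvec" (3), from world to camera coordinates, as OpenCV has them. Camera axes: x right, y down, z forward; pixel columns grow to the right and rows downward; lengths in m; the calibration is good to about 2 mm. A picture is of the moment at which its call begins. There is no depth.
- r.close_job(): hands the job in; it is judged then, once.
The state is a dict: "time_s": time; "joints": joint angles; "qd": joint speeds; "joint_torque": joint torques, N m; "tcp_pos": TCP position; "eef_rot": TCP orientation; "contact_force": force on the tool from outside, world axes, zero at the start; "moment": the same for the moment, N m; "gripper_width": finger opening in m; "gripper_force": force on a finger pad.
Only numpy, scipy, OpenCV 4.12 (cv2) and the standard library are available. Lean on these libraries where they do the work, as an engineer would, in place of code of your own. Each camera call takes 0.05 s, during which the arm holds its last target. There are 200 camera calls.

## Working session

There is one attempt and no reset: what is moved stays moved. The work goes in short steps, Python scripts to look and compute and a tool call to move; the robot and the scene stay as the last step left them, time stands still between calls to the robot, and variables do not carry over. Pictures are saved under pics/ and viewed, at most 14 in all, crops included, and the job is handed in when it is done.

Besides the shell and the picture viewer there is one more tool, called after "Request:" by a JSON object that holds its "fn" and its "kwargs", one argument or row to a line. send_rows: Moves the arm, as the interface text tells. Its arguments: {"type":"object","properties":{"steps":{"type":"array","items":{"type":"object","properties":{"dp":{"type":"array","items":{"type":"number"}},"roll":{"type":"number"},"jaw":{"type":"number"}}}},"newtons":{"type":"number"}},"required":["steps"]}

```bash
mkdir -p pics; ls
python3 - <<'E'
from plant import r
import cv2,numpy as np
s=r.get_state();print(s)
for n in("top","side"):
    c=r.capture(n);cv2.imwrite(f"pics/{n}0.png",c["image"]);np.savez(f"{n}.npz",K=c["K"],rvec=c["rvec"],tvec=c["tvec"])
    R=cv2.Rodrigues(np.array(c["rvec"]))[0];print(n,-R.T@np.array(c["tvec"]).ravel(),c["K"])
E
```

```text
pics
{'time_s': 0.0, 'joints': array([ 8.62359761e+01,  2.05906138e+01,  6.32709781e-01, -2.12707125e-02,
       -7.01330948e+01, -1.65086305e+01]), 'qd': array([-0.10646513,  0.00821031, -0.01382001,  0.03580679,  0.0685652 ,
        0.08359074]), 'joint_torque': array([-2.83019544e-04, -5.82716095e+01,  2.93039292e+01,  6.99648678e+00,
        6.81288730e-03, -1.68359693e-04]), 'tcp_pos': array([0.23370385, 0.63271258, 0.21362025]), 'eef_rot': array([ 1.79907070e+02, -6.68947031e-03, -2.02798934e+01]), 'contact_force': array([-0.2921936 , -0.0933437 , -0.14813406]), 'moment': array([-0.01085052, -0.04533209,  0.0022067 ]), 'gripper_force': 0.0, 'gripper_width': 0.08756660804498208}
top [ 0.46096106 -0.01123999  1.03604672] [[437.35198002   0.         323.26911399]
 [  0.         437.35198002 239.34380987]
 [  0.           0.           1.        ]]
side [-0.15955278 -0.65494358  0.77656388] [[525.59905885   0.         309.62488991]
 [  0.         525.59905885 235.64930816]
 [  0.           0.           1.        ]]
```

View pics/top0.png

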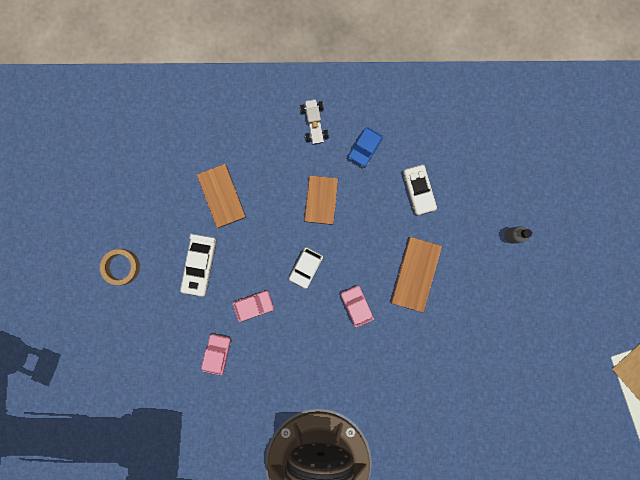

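View pics/side0.png

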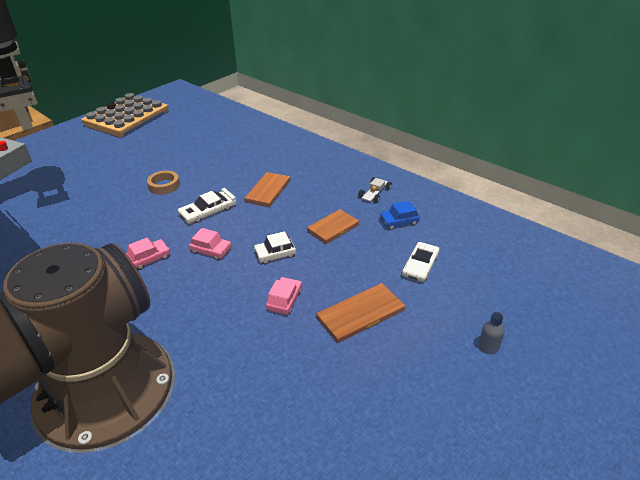

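Candidates in the top picture:
- **White cars:** coupe (198,265), roadster (420,190, open cockpit), hatchback (306,268, roofed).
- **Look-alikes:** pink (253,306), (357,306) and (216,354); blue (365,147); whitish chassis (314,122).
- **Plinths:** long (416,274), middle (221,196), short (321,200).

Next I'll measure poses by fitting projected outlines, then check the choice in a crop.

```bash
cat > h.py <<'E'
import cv2,numpy as np
from scipy.optimize import minimize
# boxes: list of (length,width,z0,z1,)
OBJ={'coupe':[(138,58,6,22),(66,48,22,38)],'roadster':[(112,52,6,24)],'hatchback':[(86,48,6,26),(54,40,26,43)],
'plinth_long':[(162,78,0,15)],'plinth_middle':[(136,72,0,15)],'plinth_short':[(110,68,0,15)]}
S=4
def poly(c,n,p,dz=0):
    out=[]
    for l,w,a,b in OBJ[n]:
        g=np.array([[x*l/2,y*w/2,z] for x in(-1,1) for y in(-1,1) for z in(a,b)])/1e3
        cy,sy=np.cos(p[2]),np.sin(p[2])
        W=np.c_[p[0]+cy*g[:,0]-sy*g[:,1],p[1]+sy*g[:,0]+cy*g[:,1],g[:,2]+dz]
        q=cv2.projectPoints(W,np.array(c['rvec'],float),np.array(c['tvec'],float),np.array(c['K']),None)[0].reshape(-1,2)
        out.append(cv2.convexHull(q.astype(np.float32)))
    return out
def pix2w(c,u,v,z):
    R=cv2.Rodrigues(np.array(c['rvec'],float))[0];t=np.array(c['tvec'],float).ravel()
    d=R.T@np.linalg.inv(c['K'])@np.array([u,v,1]);o=-R.T@t
    return (o+d*(z-o[2])/d[2])[:2]
def mask(img,kind,uv):
    hsv=cv2.cvtColor(img,cv2.COLOR_BGR2HSV)
    H,s,V=cv2.split(hsv)
    if kind=='plinth': m=(H<25)&(s>90)&(V>60)
    else: m=~((H>95)&(H<130)&(s>75)&(V>40))   # anything not cloth-blue
    m=cv2.morphologyEx(m.astype(np.uint8),cv2.MORPH_CLOSE,np.ones((3,3)))
    k,l,st,ce=cv2.connectedComponentsWithStats(m)
    i=l[uv[1],uv[0]]; o=(l==i).astype(np.uint8)
    cs=cv2.findContours(o,cv2.RETR_EXTERNAL,cv2.CHAIN_APPROX_NONE)[0]
    return cv2.drawContours(o*0,cs,-1,1,-1)
def fit(c,n,m,dz=0):
    y,x=np.nonzero(m);x0,y0,x1,y1=x.min()-12,y.min()-12,x.max()+13,y.max()+13
    M=cv2.resize(m[y0:y1,x0:x1].astype(np.float32),None,fx=S,fy=S,interpolation=cv2.INTER_LINEAR)
    def ras(p):
        z=np.zeros(M.shape,np.uint8)
        for h in poly(c,n,p,dz):
            q=np.round(((h-[x0,y0]+.5)*S-.5)*16).astype(np.int32)
            cv2.fillConvexPoly(z,q,1,cv2.LINE_8,4)
        return z
    def cost(p):
        z=ras(p);return np.abs(z-M).sum()/M.sum()
    r=cv2.minAreaRect(np.c_[x,y].astype(np.float32));b=cv2.boxPoints(r)
    e=[b[1]-b[0],b[2]-b[1]];e=max(e,key=np.linalg.norm);cc=np.array(r[0])
    zz=OBJ[n][0][3]/1e3+dz
    A=pix2w(c,*(cc-e/4),zz);B=pix2w(c,*(cc+e/4),zz);C=(A+B)/2
    p=np.array([*C,np.arctan2(*(B-A)[::-1])])
    for k in range(3):
        sim=[p]+[p+d for d in np.diag([.006,.006,.08])/(k+1)]
        p=minimize(cost,p,method='Nelder-Mead',options=dict(initial_simplex=sim,xatol=1e-5,fatol=1e-5)).x
    a=(np.degrees(p[2])+90)%180-90
    return p[0]*1e3,p[1]*1e3,a,cost(p),p
E
python3 - <<'E'
from h import *
c=dict(np.load('top.npz'));img=cv2.imread('pics/top0.png')
P={'coupe':(188,275),'roadster':(424,205),'hatchback':(306,268),'plinth_long':(416,274),'plinth_middle':(221,196),'plinth_short':(321,200)}
big=cv2.resize(img,None,fx=3,fy=3,interpolation=cv2.INTER_CUBIC)
for n,uv in P.items():
    m=mask(img,n[:6] if n[0]=='p' else 'w',uv)
    x,y,a,co,p=fit(c,n,m);print(n,np.round([x,y,a,co,m.sum()],3))
    for h in poly(c,n,p): cv2.polylines(big,[np.round((h+.5)*3-.5).astype(int)],True,(0,0,255),1)
cv2.imwrite('pics/fit0.png',big[450:1000,510:1310])
E
```

```text
coupe [ 4.5915e+02  2.7578e+02 -1.0569e+01  4.2000e-02  1.6290e+03]
roadster [ 6.31488e+02 -2.43910e+02  1.55420e+01  5.70000e-02  1.13300e+03]
hatchback [ 4.50924e+02  2.48180e+01 -2.81680e+01  5.60000e-02  8.20000e+02]
plinth_long [ 4.32977e+02 -2.33577e+02 -1.67950e+01  4.30000e-02  2.34500e+03]
plinth_middle [6.21816e+02 2.24475e+02 2.07150e+01 6.20000e-02 1.75300e+03]
plinth_short [ 6.10385e+02 -1.14860e+01 -6.67000e+00  5.10000e-02  1.33500e+03]
```

View pics/fit0.png

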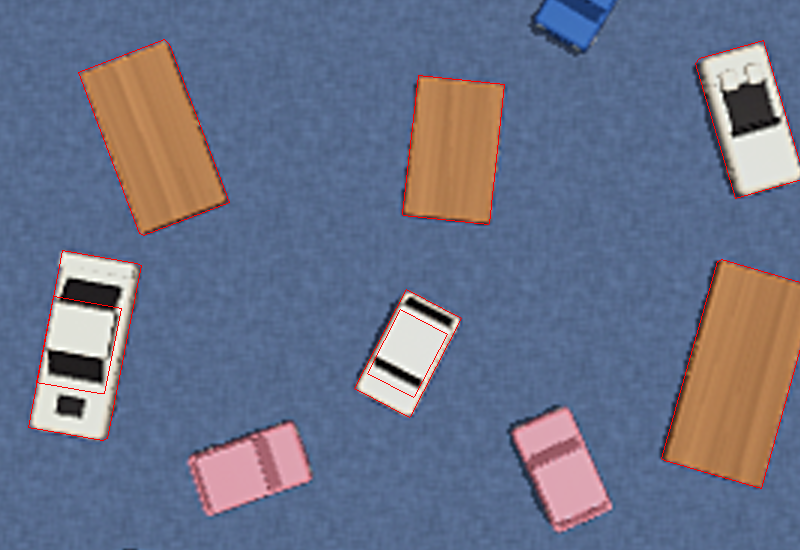

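The fits hug all outlines: the coupe, hatchback and roadster are the white ones, and pink and blue are clearly different. Moving above the coupe.

```bash
cat > go.py <<'E'
import sys,numpy as np
from plant import r
from scipy.spatial.transform import Rotation as Ro
s=r.get_state();t=s['tcp_pos']*1e3;R=Ro.from_euler('xyz',s['eef_rot'],degrees=True).as_matrix()
print('t',round(s['time_s'],2),np.round(t,1),np.round(s['eef_rot'],2),'w',round(s['gripper_width']*1e3,1))
for a in sys.argv[1:]:
    x,y,z,w=map(float,a.split(','))
    d=R.T@(np.array([x,y,z])-t); print(a,'dp',np.round(d,1),'roll',round(np.radians((s['eef_rot'][2]-w+90)%180-90),4))
E
python3 go.py 459.2,275.8,150,-10.57
```

```text
t 0.1 [233.7 632.8 213.7] [ 1.7992e+02 -1.0000e-02 -2.0270e+01] w 87.7
459.2,275.8,150,-10.57 dp [335.2 256.6  64.1] roll -0.1694
```

Request:
{"fn": "send_rows", "kwargs": {
  "steps": [
    {"dp": [335,256.5,64],"roll": -0.169,"jaw": 100},
    {"dp": [335,256.5,64],"roll": -0.169,"jaw": 100},
    {"dp": [335,256.5,64],"roll": -0.169,"jaw": 100},
    {"dp": [335,256.5,64],"roll": -0.169,"jaw": 100},
    {"dp": [335,256.5,64],"roll": -0.169,"jaw": 100}
  ]
}}

```text
time_s: 0.72
tcp_pos: [0.3995, 0.3701, 0.1673]
eef_rot: [180.0, 0.0, -10.6]
contact_force: [0.8, 0.3, -0.5]
gripper_width: 0.0874
gripper_force: 0.0
```

```bash
python3 go.py 459.2,275.8,150,-10.57
```

```text
t 0.72 [399.5 370.1 167.3] [179.99   0.   -10.57] w 87.4
459.2,275.8,150,-10.57 dp [76.  81.7 17.3] roll 0.0
```

Request:
{"fn": "send_rows", "kwargs": {
  "steps": [
    {"dp": [60,65,15],"roll": 0,"jaw": 100},
    {"dp": [60,65,15],"roll": 0,"jaw": 100},
    {"dp": [60,65,15],"roll": 0,"jaw": 100},
    {"dp": [60,65,15],"roll": 0,"jaw": 100}
  ]
}}

```text
time_s: 1.23
tcp_pos: [0.4459, 0.2972, 0.1527]
eef_rot: [180.0, 0.0, -10.6]
contact_force: [-0.9, 0.4, -0.4]
gripper_width: 0.0878
gripper_force: 0.0
```

```bash
python3 go.py 459.2,275.8,150,-10.57
python3 - <<'E'
from h import *
from plant import r
c=r.capture('wrist');i=c['image']
np.savez('w1.npz',**{k:c[k] for k in('K','rvec','tvec')});cv2.imwrite('pics/w1raw.png',i)
p=(.4592,.2758,np.radians(-10.57))
for h in poly(c,'coupe',p): cv2.polylines(i,[np.round(h).astype(int)],True,(0,0,255),1)
cv2.imwrite('pics/w1.png',i)
E
```

```text
t 1.23 [445.9 297.2 152.7] [180.     0.   -10.61] w 87.8
459.2,275.8,150,-10.57 dp [17.  18.6  2.7] roll -0.0006
```

View pics/w1.png

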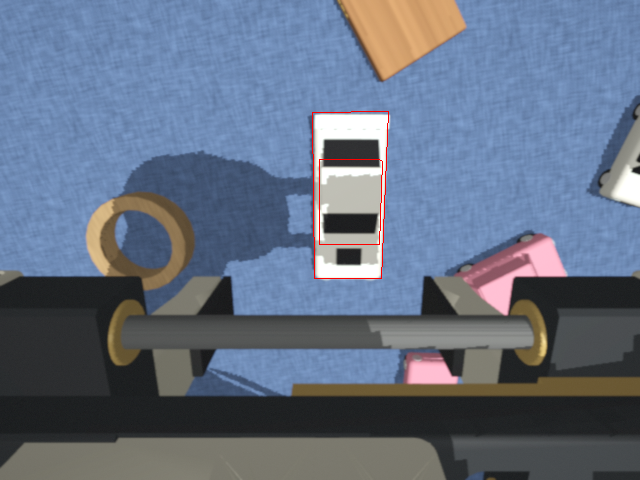

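The wrist view shows the coupe (rows 112–278) matching the predicted outline. Descending and gripping.

Request:
{"fn": "send_rows", "kwargs": {
  "steps": [
    {"dp": [17,18.6,45],"roll": 0,"jaw": 100},
    {"dp": [17,18.6,90],"roll": 0,"jaw": 100},
    {"dp": [17,18.6,120],"roll": 0,"jaw": 100},
    {"dp": [17,18.6,135],"roll": 0,"jaw": 100},
    {"dp": [17,18.6,135],"roll": 0,"jaw": 100}
  ],
  "newtons": 18
}}

```text
time_s: 1.9
tcp_pos: [0.4588, 0.276, 0.0172]
eef_rot: [179.9, 0.0, -10.5]
contact_force: [-0.2, -1.0, 0.4]
gripper_width: 0.0875
gripper_force: 0.0
```

Request:
{"fn": "send_rows", "kwargs": {
  "steps": [
    {"dp": [0,0,0],"roll": 0,"jaw": 50},
    {"dp": [0,0,0],"roll": 0,"jaw": 50},
    {"dp": [0,0,0],"roll": 0,"jaw": 50},
    {"dp": [0,0,0],"roll": 0,"jaw": 50},
    {"dp": [0,0,0],"roll": 0,"jaw": 50}
  ]
}}

```text
time_s: 2.52
tcp_pos: [0.4593, 0.2757, 0.0179]
eef_rot: [-180.0, -0.0, -10.6]
contact_force: [-1.1, 1.1, 1.9]
gripper_width: 0.0452
gripper_force: 12.0
```

Run:
```python
from h import *
from plant import r
s=r.get_state();print(s['gripper_width'],s['gripper_force'])
a=r.capture('wrist')['image'];b=r.capture('side')['image']
b=cv2.resize(b[120:270,110:310],(800,600),interpolation=cv2.INTER_CUBIC)[:,:]
a=cv2.resize(a,(533,400));b=cv2.resize(b,(267*2-267,200)) if 0 else cv2.resize(b,(533,400))
cv2.imwrite('pics/g1.png',cv2.resize(np.hstack([a,b]),(800,300)))
```

```text
0.04522864541144172 12.03325241804123
```

View pics/g1.png

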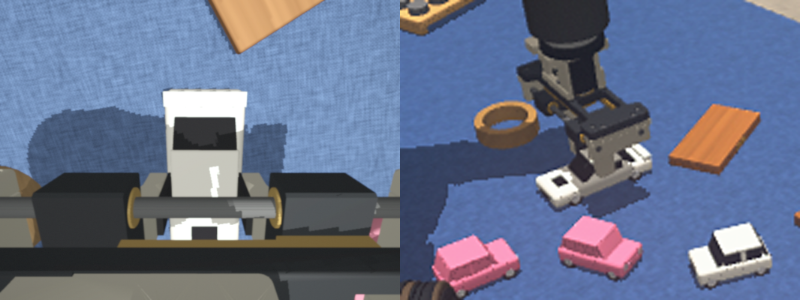

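The coupe is level between the fingers, but the reading of 45 mm is smaller than the 58 mm car. I'll check whether the fingers have really stopped on it.

Request:
{"fn": "send_rows", "kwargs": {
  "steps": [
    {"dp": [0,0,0],"roll": 0,"jaw": 35},
    {"dp": [0,0,0],"roll": 0,"jaw": 35},
    {"dp": [0,0,0],"roll": 0,"jaw": 35}
  ]
}}

```text
time_s: 3.0
tcp_pos: [0.4593, 0.2757, 0.0178]
eef_rot: [-180.0, -0.0, -10.6]
contact_force: [-0.4, -0.5, 4.0]
gripper_width: 0.0456
gripper_force: 18.0
```

Request:
{"fn": "send_rows", "kwargs": {
  "steps": [
    {"dp": [0,0,-5],"roll": 0,"jaw": 35},
    {"dp": [0,0,-15],"roll": 0,"jaw": 35},
    {"dp": [0,0,-30],"roll": 0,"jaw": 35},
    {"dp": [0,0,-50],"roll": 0,"jaw": 35},
    {"dp": [0,0,-50],"roll": 0,"jaw": 35}
  ]
}}

```text
time_s: 3.62
tcp_pos: [0.4602, 0.2767, 0.07]
eef_rot: [-179.8, -0.1, -10.6]
contact_force: [-0.2, 0.4, -2.0]
gripper_width: 0.046
gripper_force: 18.0
```

Run:
```python
from h import *
from plant import r
s=r.get_state();print(s['gripper_width'],s['gripper_force'],s['tcp_pos'],s['contact_force'])
a=r.capture('wrist')['image'];c=r.capture('side');b=c['image'].copy()
cv2.imwrite('pics/side2.png',b)
b=cv2.resize(b[90:240,130:330],(533,400),interpolation=cv2.INTER_CUBIC)
a=cv2.resize(a,(533,400))
cv2.imwrite('pics/g2.png',cv2.resize(np.hstack([a,b]),(800,300)))
```

```text
0.04600618105786959 17.999100387096405 [0.46024544 0.2767201  0.06998956] [-0.19494273  0.40873928 -2.02504471]
```

View pics/g2.png

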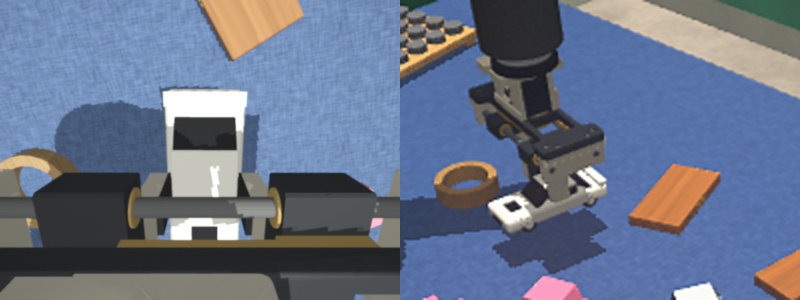

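The car lifted level and held (18 N, same relative pose). Carrying it to the long plinth, high over the hatchback.

```bash
python3 go.py 459,150,125,-10.57 433,-233.6,125,-16.8
```

```text
t 3.73 [459.2 275.7  68.1] [-1.7995e+02 -1.0000e-02 -1.0600e+01] w 46.1
459,150,125,-10.57 dp [ 22.9 123.6 -57. ] roll -0.0005
433,-233.6,125,-16.8 dp [ 67.9 505.4 -57.3] roll 0.1082
```

Request:
{"fn": "send_rows", "kwargs": {
  "steps": [
    {"dp": [0,20,-50],"roll": 0,"jaw": 35},
    {"dp": [10,75,-57],"roll": 0.03,"jaw": 35},
    {"dp": [18,130,-57],"roll": 0.05,"jaw": 35},
    {"dp": [25,185,-57],"roll": 0.08,"jaw": 35},
    {"dp": [32,240,-57],"roll": 0.108,"jaw": 35}
  ]
}}

```text
time_s: 4.35
tcp_pos: [0.4458, 0.0321, 0.1243]
eef_rot: [180.0, 0.0, -16.8]
contact_force: [0.3, 0.4, -0.5]
gripper_width: 0.0455
gripper_force: 18.0
```

Request:
{"fn": "send_rows", "kwargs": {
  "steps": [
    {"dp": [5,54,0],"roll": 0,"jaw": 35},
    {"dp": [5,108,0],"roll": 0,"jaw": 35},
    {"dp": [5,162,0],"roll": 0,"jaw": 35},
    {"dp": [5,210,0],"roll": 0,"jaw": 35},
    {"dp": [5,240,0],"roll": 0,"jaw": 35}
  ]
}}

```text
time_s: 4.97
tcp_pos: [0.3806, -0.199, 0.1241]
eef_rot: [180.0, 0.1, -16.9]
contact_force: [1.1, 0.1, -0.7]
gripper_width: 0.0457
gripper_force: 18.0
```

```bash
python3 - <<'E'
from plant import r
for i in range(3): r.capture('top')
E
python3 go.py 433,-233.6,50,-16.8
```

```text
t 5.12 [ 381.  -198.3  124.1] [ 1.7999e+02  8.0000e-02 -1.6950e+01] w 45.7
433,-233.6,50,-16.8 dp [60.1 18.6 74. ] roll -0.0026
```

Request:
{"fn": "send_rows", "kwargs": {
  "steps": [
    {"dp": [40,12,20],"roll": 0,"jaw": 35},
    {"dp": [60.1,18.6,50],"roll": -0.0026,"jaw": 35},
    {"dp": [60.1,18.6,74],"roll": -0.0026,"jaw": 35},
    {"dp": [60.1,18.6,74],"roll": -0.0026,"jaw": 35},
    {"dp": [60.1,18.6,74],"roll": -0.0026,"jaw": 35}
  ]
}}

```text
time_s: 5.75
tcp_pos: [0.4348, -0.2321, 0.0513]
eef_rot: [180.0, -0.0, -16.6]
contact_force: [0.6, -0.1, -0.6]
gripper_width: 0.0457
gripper_force: 18.0
```

```bash
python3 go.py 433,-233.6,33.3,-16.8
```

```text
t 5.75 [ 434.8 -232.1   51.3] [ 1.7999e+02 -2.0000e-02 -1.6570e+01] w 45.7
433,-233.6,33.3,-16.8 dp [-1.3  1.9 18. ] roll 0.0041
```

```bash
python3 - <<'E'
from plant import r
import numpy as np
for i in range(4):
    r.capture('top');s=r.get_state();print(np.round(s['tcp_pos']*1e3,2),np.round(s['eef_rot'],2))
E
python3 go.py 433,-233.6,33,-16.8
```

```text
[ 435.09 -232.19   51.75] [-1.7999e+02 -9.0000e-02 -1.6570e+01]
[ 435.12 -232.28   51.88] [-1.7999e+02 -1.1000e-01 -1.6580e+01]
[ 435.11 -232.31   51.89] [-1.7998e+02 -1.3000e-01 -1.6590e+01]
[ 434.98 -232.38   51.8 ] [-1.7998e+02 -1.2000e-01 -1.6600e+01]
t 5.95 [ 435.  -232.4   51.8] [-1.7998e+02 -1.2000e-01 -1.6600e+01] w 45.8
433,-233.6,33,-16.8 dp [-1.6  1.7 18.8] roll 0.0035
```

Request:
{"fn": "send_rows", "kwargs": {
  "steps": [
    {"dp": [-1.6,1.7,6],"roll": 0.0035,"jaw": 35},
    {"dp": [-1.6,1.7,12],"roll": 0.0035,"jaw": 35},
    {"dp": [-1.6,1.7,16],"roll": 0.0035,"jaw": 35},
    {"dp": [-1.6,1.7,17],"roll": 0.0035,"jaw": 35},
    {"dp": [-1.6,1.7,17],"roll": 0.0035,"jaw": 35}
  ]
}}

```text
time_s: 6.58
tcp_pos: [0.4322, -0.2337, 0.0336]
eef_rot: [180.0, 0.0, -16.8]
contact_force: [0.5, 0.5, -1.2]
gripper_width: 0.0454
gripper_force: 18.0
```

```bash
python3 - <<'E'
from h import *
from plant import r
c=r.capture('top');b=r.capture('side')['image']
s=r.get_state();print(s['contact_force'])
b=cv2.resize(b[230:380,290:490],(533,400),interpolation=cv2.INTER_CUBIC)
a=c['image']
for n,p in(('plinth_long',(.433,-.2336,np.radians(-16.8))),): 
  for h in poly(c,n,p): cv2.polylines(a,[np.round(h).astype(int)],True,(0,0,255),1)
a=cv2.resize(a[200:350,320:520],(533,400),interpolation=cv2.INTER_CUBIC)
cv2.imwrite('pics/g3.png',cv2.resize(np.hstack([a,b]),(800,300)))
E
python3 go.py 433,-233.6,33,-16.8
```

```text
[ 0.4646389   0.29741257 -1.51694974]
t 6.67 [ 432.4 -233.7   33.8] [ 1.800e+02 -1.000e-02 -1.683e+01] w 45.6
433,-233.6,33,-16.8 dp [ 0.5 -0.3  0.8] roll -0.0005
```

View pics/g3.png

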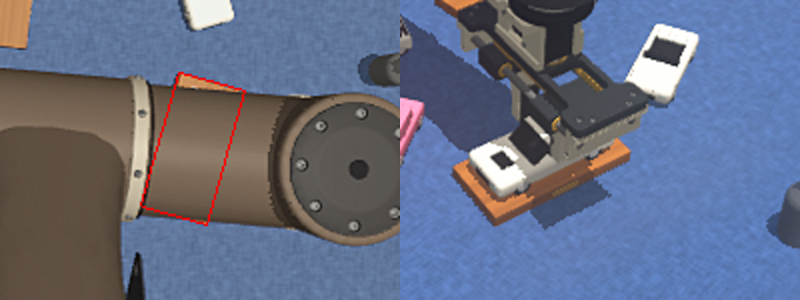

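The side view shows the coupe just above the long plinth, aligned. Easing it down.

Request:
{"fn": "send_rows", "kwargs": {
  "steps": [
    {"dp": [0.5,-0.3,0.5],"roll": 0,"jaw": 35},
    {"dp": [0.5,-0.3,0.9],"roll": 0,"jaw": 35},
    {"dp": [0.5,-0.3,1.2],"roll": 0,"jaw": 35},
    {"dp": [0.5,-0.3,1.2],"roll": 0,"jaw": 35}
  ]
}}

```text
time_s: 7.18
tcp_pos: [0.433, -0.2336, 0.0328]
eef_rot: [-180.0, -0.0, -16.8]
contact_force: [-0.9, 0.5, 4.2]
gripper_width: 0.0458
gripper_force: 18.0
```

Request:
{"fn": "send_rows", "kwargs": {
  "steps": [
    {"dp": [0,0,0],"roll": 0,"jaw": 60},
    {"dp": [0,0,0],"roll": 0,"jaw": 100},
    {"dp": [0,0,0],"roll": 0,"jaw": 100},
    {"dp": [0,0,0],"roll": 0,"jaw": 100},
    {"dp": [0,0,0],"roll": 0,"jaw": 100}
  ]
}}

```text
time_s: 7.8
tcp_pos: [0.4328, -0.2336, 0.0325]
eef_rot: [180.0, 0.0, -16.8]
contact_force: [0.3, 0.5, 0.1]
gripper_width: 0.0854
gripper_force: 0.0
```

Request:
{"fn": "send_rows", "kwargs": {
  "steps": [
    {"dp": [0,0,-15],"roll": 0,"jaw": 100},
    {"dp": [0,0,-50],"roll": 0,"jaw": 100},
    {"dp": [0,0,-100],"roll": 0,"jaw": 100},
    {"dp": [0,0,-120],"roll": 0,"jaw": 100},
    {"dp": [0,0,-120],"roll": 0,"jaw": 100}
  ]
}}

```text
time_s: 8.43
tcp_pos: [0.4339, -0.2337, 0.1543]
eef_rot: [-180.0, -0.2, -16.8]
contact_force: [0.2, -0.1, -1.0]
gripper_width: 0.0878
gripper_force: 0.0
```

```bash
python3 go.py 560,-240,150,15.54 631.5,-243.9,150,15.54
```

```text
t 8.43 [ 433.9 -233.7  154.3] [-179.97   -0.22  -16.82] w 87.8
560,-240,150,15.54 dp [122.5 -30.5   4.8] roll -0.5648
631.5,-243.9,150,15.54 dp [192.  -47.4   5.1] roll -0.5648
```

Request:
{"fn": "send_rows", "kwargs": {
  "steps": [
    {"dp": [40,-10,0],"roll": -0.15,"jaw": 100},
    {"dp": [90,-22,0],"roll": -0.3,"jaw": 100},
    {"dp": [140,-35,0],"roll": -0.45,"jaw": 100},
    {"dp": [180,-45,5],"roll": -0.565,"jaw": 100},
    {"dp": [192,-47.5,5],"roll": -0.565,"jaw": 100}
  ]
}}

```text
time_s: 9.05
tcp_pos: [0.6312, -0.2434, 0.1443]
eef_rot: [-179.9, 0.2, 15.6]
contact_force: [0.1, 0.4, 1.1]
gripper_width: 0.0879
gripper_force: 0.0
```

```bash
python3 - <<'E'
from h import *
from plant import r
for _ in range(3): c=r.capture('wrist')
i=c['image']
p=(.6315,-.2439,np.radians(15.54))
for h in poly(c,'roadster',p): cv2.polylines(i,[np.round(h).astype(int)],True,(0,0,255),1)
t=r.capture('top');j=t['image']
for n,p in(('plinth_long',(.433,-.2336,np.radians(-16.8))),): 
  for h in poly(t,n,p): cv2.polylines(j,[np.round(h).astype(int)],True,(0,0,255),1)
  for h in poly(t,'coupe',p,.015): cv2.polylines(j,[np.round(h).astype(int)],True,(0,255,0),1)
j=cv2.resize(j[200:350,320:520],(533,400),interpolation=cv2.INTER_CUBIC)
i=cv2.resize(i,(533,400))
cv2.imwrite('pics/g4.png',cv2.resize(np.hstack([i,j]),(800,300)))
E
python3 go.py 631.5,-243.9,17,15.54
```

```text
t 9.25 [ 629.2 -243.6  146.7] [-1.7995e+02  8.0000e-02  1.5470e+01] w 87.4
631.5,-243.9,17,15.54 dp [  2.3   1.  129.7] roll -0.0011
```

View pics/g4.png

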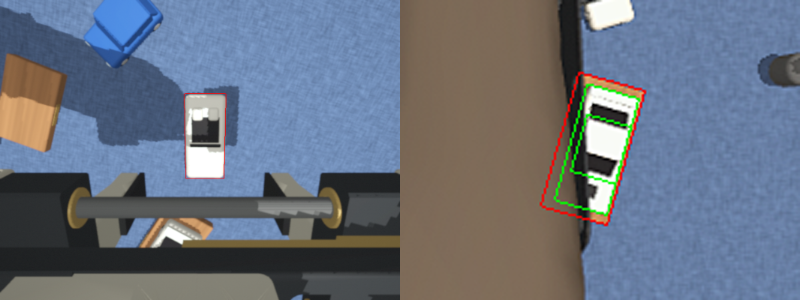

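The roadster matches its outline, and the coupe sits in the middle of its plinth. Descending on the roadster.

Request:
{"fn": "send_rows", "kwargs": {
  "steps": [
    {"dp": [2.3,1,45],"roll": 0,"jaw": 100},
    {"dp": [2.3,1,90],"roll": 0,"jaw": 100},
    {"dp": [2.3,1,118],"roll": 0,"jaw": 100},
    {"dp": [2.3,1,129],"roll": 0,"jaw": 100},
    {"dp": [2.3,1,129],"roll": 0,"jaw": 100}
  ]
}}

```text
time_s: 9.88
tcp_pos: [0.6324, -0.2441, 0.0189]
eef_rot: [180.0, 0.0, 15.5]
contact_force: [-0.2, -0.5, 0.8]
gripper_width: 0.0875
gripper_force: 0.0
```

```bash
python3 go.py 631.5,-243.9,17,15.54
```

```text
t 9.88 [ 632.4 -244.1   18.9] [1.800e+02 1.000e-02 1.553e+01] w 87.5
631.5,-243.9,17,15.54 dp [-0.8 -0.5  1.9] roll -0.0002
```

Request:
{"fn": "send_rows", "kwargs": {
  "steps": [
    {"dp": [-0.8,-0.5,1.5],"roll": 0,"jaw": 60},
    {"dp": [-0.8,-0.5,1.5],"roll": 0,"jaw": 35},
    {"dp": [-0.8,-0.5,1.5],"roll": 0,"jaw": 30},
    {"dp": [-0.8,-0.5,1.5],"roll": 0,"jaw": 30},
    {"dp": [-0.8,-0.5,1.5],"roll": 0,"jaw": 30}
  ]
}}

```text
time_s: 10.5
tcp_pos: [0.632, -0.2437, 0.0171]
eef_rot: [180.0, -0.0, 15.5]
contact_force: [0.8, -0.0, -0.8]
gripper_width: 0.0433
gripper_force: 0.0
```

Request:
{"fn": "send_rows", "kwargs": {
  "steps": [
    {"dp": [0,0,0],"roll": 0,"jaw": 30},
    {"dp": [0,0,0],"roll": 0,"jaw": 30},
    {"dp": [0,0,0],"roll": 0,"jaw": 30}
  ]
}}

```text
time_s: 10.88
tcp_pos: [0.632, -0.2438, 0.017]
eef_rot: [180.0, -0.0, 15.5]
contact_force: [-0.5, 0.7, 0.6]
gripper_width: 0.0352
gripper_force: 18.0
```

```bash
python3 go.py 631.5,-243.9,125,15.54 621.8,224.5,125,20.7
```

```text
t 10.88 [ 632.  -243.8   17. ] [180.    -0.    15.55] w 35.2
631.5,-243.9,125,15.54 dp [  -0.5    0.  -108. ] roll 0.0001
621.8,224.5,125,20.7 dp [ 115.7 -453.8 -108. ] roll -0.0899
```

Request:
{"fn": "send_rows", "kwargs": {
  "steps": [
    {"dp": [0,0,-5],"roll": 0,"jaw": 30},
    {"dp": [0,0,-15],"roll": 0,"jaw": 30},
    {"dp": [0,0,-30],"roll": 0,"jaw": 30},
    {"dp": [0,0,-40],"roll": 0,"jaw": 30},
    {"dp": [0,0,-40],"roll": 0,"jaw": 30}
  ]
}}

```text
time_s: 11.5
tcp_pos: [0.6328, -0.2439, 0.0586]
eef_rot: [179.9, -0.1, 15.6]
contact_force: [0.2, 0.2, -0.4]
gripper_width: 0.0356
gripper_force: 18.0
```

Run:
```python
from h import *
from plant import r
s=r.get_state();print(s['gripper_width'],s['gripper_force'],s['tcp_pos'],s['contact_force'])
a=r.capture('wrist')['image'];b=r.capture('side')['image']
b=cv2.resize(b[160:310,330:530],(533,400),interpolation=cv2.INTER_CUBIC)
a=cv2.resize(a,(533,400))
cv2.imwrite('pics/g5.png',cv2.resize(np.hstack([a,b]),(800,300)))
```

```text
0.035568415788888 17.998420000076294 [ 0.632793   -0.24388079  0.0586263 ] [ 0.24752387  0.21124773 -0.41438852]
```

View pics/g5.png

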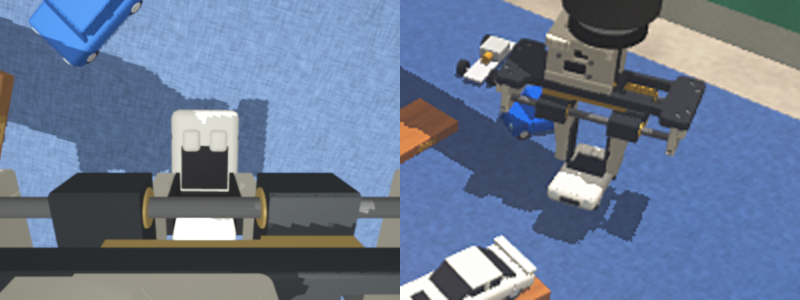

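Roadster held level. Carrying it to the middle plinth.

Request:
{"fn": "send_rows", "kwargs": {
  "steps": [
    {"dp": [2,-10,-45],"roll": 0,"jaw": 30},
    {"dp": [15,-60,-67],"roll": -0.03,"jaw": 30},
    {"dp": [29,-115,-67],"roll": -0.05,"jaw": 30},
    {"dp": [43,-170,-67],"roll": -0.07,"jaw": 30},
    {"dp": [57,-225,-67],"roll": -0.09,"jaw": 30}
  ]
}}

```text
time_s: 12.22
tcp_pos: [0.626, -0.01, 0.1235]
eef_rot: [-180.0, 0.0, 20.7]
contact_force: [0.5, 0.5, 0.0]
gripper_width: 0.0356
gripper_force: 18.0
```

```bash
python3 go.py 621.8,224.5,125,20.7
```

```text
t 12.22 [626.  -10.  123.5] [-1.7999e+02  4.0000e-02  2.0720e+01] w 35.6
621.8,224.5,125,20.7 dp [  79.1 -220.8   -1.5] roll 0.0004
```

Request:
{"fn": "send_rows", "kwargs": {
  "steps": [
    {"dp": [18,-52,0],"roll": 0,"jaw": 30},
    {"dp": [37,-104,0],"roll": 0,"jaw": 30},
    {"dp": [56,-156,0],"roll": 0,"jaw": 30},
    {"dp": [72,-202,20],"roll": 0,"jaw": 30},
    {"dp": [79,-220,50],"roll": 0,"jaw": 30}
  ]
}}

```text
time_s: 12.85
tcp_pos: [0.6228, 0.2252, 0.0737]
eef_rot: [-180.0, -0.1, 20.8]
contact_force: [0.2, 1.5, -1.7]
gripper_width: 0.0354
gripper_force: 18.0
```

Request:
{"fn": "send_rows", "kwargs": {
  "steps": [
    {"dp": [0,0,10],"roll": 0,"jaw": 30},
    {"dp": [0,0,20],"roll": 0,"jaw": 30},
    {"dp": [0,0,20],"roll": 0,"jaw": 30},
    {"dp": [0,0,20],"roll": 0,"jaw": 30}
  ]
}}

```text
time_s: 13.35
tcp_pos: [0.6234, 0.2214, 0.0549]
eef_rot: [-180.0, -0.1, 20.6]
contact_force: [-0.0, 1.0, -0.3]
gripper_width: 0.0354
gripper_force: 18.0
```

```bash
python3 go.py 621.8,224.5,33,20.7
```

```text
t 13.35 [623.4 221.4  54.9] [-1.7999e+02 -7.0000e-02  2.0650e+01] w 35.4
621.8,224.5,33,20.7 dp [-0.4 -3.4 21.9] roll -0.0009
```

Request:
{"fn": "send_rows", "kwargs": {
  "steps": [
    {"dp": [-0.4,-3.4,8],"roll": 0,"jaw": 30},
    {"dp": [-0.4,-3.4,15],"roll": 0,"jaw": 30},
    {"dp": [-0.4,-3.4,19],"roll": 0,"jaw": 30},
    {"dp": [-0.4,-3.4,20],"roll": 0,"jaw": 30},
    {"dp": [-0.4,-3.4,20],"roll": 0,"jaw": 30}
  ]
}}

```text
time_s: 13.98
tcp_pos: [0.6212, 0.2251, 0.034]
eef_rot: [180.0, 0.0, 20.7]
contact_force: [0.6, -0.5, -0.6]
gripper_width: 0.0354
gripper_force: 18.0
```

```bash
python3 go.py 621.8,224.5,32,20.7
```

```text
t 13.97 [621.2 225.1  34. ] [179.99   0.    20.71] w 35.4
621.8,224.5,32,20.7 dp [0.4 0.7 2. ] roll 0.0001
```

Request:
{"fn": "send_rows", "kwargs": {
  "steps": [
    {"dp": [0.4,0.7,0.8],"roll": 0,"jaw": 30},
    {"dp": [0.4,0.7,1.4],"roll": 0,"jaw": 30},
    {"dp": [0.4,0.7,1.8],"roll": 0,"jaw": 30},
    {"dp": [0.4,0.7,2.1],"roll": 0,"jaw": 30},
    {"dp": [0.4,0.7,2.1],"roll": 0,"jaw": 30}
  ]
}}

```text
time_s: 14.6
tcp_pos: [0.6218, 0.2245, 0.032]
eef_rot: [180.0, -0.0, 20.7]
contact_force: [-0.4, -0.1, -0.2]
gripper_width: 0.0353
gripper_force: 18.0
```

Request:
{"fn": "send_rows", "kwargs": {
  "steps": [
    {"dp": [0,0,0.3],"roll": 0,"jaw": 30},
    {"dp": [0,0,0.6],"roll": 0,"jaw": 30},
    {"dp": [0,0,0.6],"roll": 0,"jaw": 30}
  ]
}}

```text
time_s: 14.98
tcp_pos: [0.6219, 0.2246, 0.0317]
eef_rot: [180.0, -0.0, 20.7]
contact_force: [-2.4, -0.8, 4.1]
gripper_width: 0.0356
gripper_force: 18.0
```

Contact at about 4 N. Releasing and retreating toward the hatchback.

Request:
{"fn": "send_rows", "kwargs": {
  "steps": [
    {"dp": [0,0,0],"roll": 0,"jaw": 50},
    {"dp": [0,0,0],"roll": 0,"jaw": 100},
    {"dp": [0,0,0],"roll": 0,"jaw": 100},
    {"dp": [0,0,0],"roll": 0,"jaw": 100},
    {"dp": [0,0,0],"roll": 0,"jaw": 100}
  ]
}}

```text
time_s: 15.6
tcp_pos: [0.6217, 0.2245, 0.0311]
eef_rot: [180.0, 0.0, 20.7]
contact_force: [-0.6, 0.4, 0.3]
gripper_width: 0.0782
gripper_force: 0.0
```

Request:
{"fn": "send_rows", "kwargs": {
  "steps": [
    {"dp": [0,0,-15],"roll": 0,"jaw": 100},
    {"dp": [0,0,-50],"roll": 0,"jaw": 100},
    {"dp": [0,0,-100],"roll": 0,"jaw": 100},
    {"dp": [0,0,-120],"roll": 0,"jaw": 100},
    {"dp": [0,0,-120],"roll": 0,"jaw": 100}
  ]
}}

```text
time_s: 16.23
tcp_pos: [0.623, 0.2252, 0.1548]
eef_rot: [-179.9, -0.3, 20.7]
contact_force: [-0.0, 0.8, -0.2]
gripper_width: 0.0877
gripper_force: 0.0
```

```bash
python3 go.py 450.9,24.8,150,-28.17
```

```text
t 16.23 [623.  225.2 154.8] [-179.94   -0.3    20.72] w 87.7
450.9,24.8,150,-28.17 dp [-231.9  126.6    3.4] roll 0.8532
```

Request:
{"fn": "send_rows", "kwargs": {
  "steps": [
    {"dp": [-48,26,0],"roll": 0.17,"jaw": 100},
    {"dp": [-96,52,0],"roll": 0.34,"jaw": 100},
    {"dp": [-144,78,0],"roll": 0.51,"jaw": 100},
    {"dp": [-192,105,0],"roll": 0.68,"jaw": 100},
    {"dp": [-231,126,3],"roll": 0.853,"jaw": 100}
  ]
}}

```text
time_s: 16.85
tcp_pos: [0.4482, 0.0234, 0.1479]
eef_rot: [180.0, 0.0, -28.5]
contact_force: [-0.3, 1.2, 1.2]
gripper_width: 0.0878
gripper_force: 0.0
```

```bash
python3 - <<'E'
from h import *
from plant import r
for _ in range(5): c=r.capture('wrist')
i=c['image']
p=(.4509,.0248,np.radians(-28.17))
for h in poly(c,'hatchback',p): cv2.polylines(i,[np.round(h).astype(int)],True,(0,0,255),1)
t=r.capture('top');j=t['image']
n,p=('plinth_middle',(.6218,.2245,np.radians(20.7)))
for h in poly(t,n,p): cv2.polylines(j,[np.round(h).astype(int)],True,(0,0,255),1)
for h in poly(t,'roadster',p,.015): cv2.polylines(j,[np.round(h).astype(int)],True,(0,255,0),1)
j=cv2.resize(j[120:270,120:320],(533,400),interpolation=cv2.INTER_CUBIC)
i=cv2.resize(i,(533,400))
cv2.imwrite('pics/g6.png',cv2.resize(np.hstack([i,j]),(800,300)))
E
python3 go.py 450.9,24.8,18,-28.17
```

```text
t 17.15 [450.7  25.3 148.3] [-1.7999e+02 -1.0000e-02 -2.8110e+01] w 87.5
450.9,24.8,18,-28.17 dp [  0.4   0.4 130.3] roll 0.001
```

View pics/g6.png

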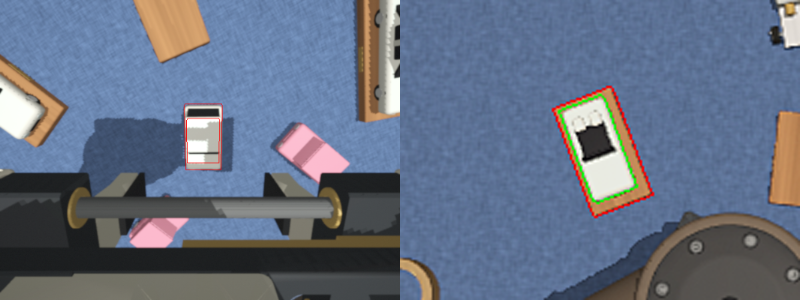

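The roadster sits exactly on its predicted outline on the middle plinth; the hatchback matches its outline too. Descending.

Request:
{"fn": "send_rows", "kwargs": {
  "steps": [
    {"dp": [0.4,0.4,45],"roll": 0,"jaw": 100},
    {"dp": [0.4,0.4,90],"roll": 0,"jaw": 100},
    {"dp": [0.4,0.4,118],"roll": 0,"jaw": 100},
    {"dp": [0.4,0.4,130],"roll": 0,"jaw": 100},
    {"dp": [0.4,0.4,130],"roll": 0,"jaw": 100}
  ]
}}

```text
time_s: 17.77
tcp_pos: [0.4504, 0.0247, 0.0178]
eef_rot: [179.9, 0.1, -28.1]
contact_force: [0.6, 0.2, 0.5]
gripper_width: 0.0877
gripper_force: 0.0
```

```bash
python3 go.py 450.9,24.8,17.5,-28.17
```

```text
t 17.77 [450.4  24.7  17.8] [ 1.7991e+02  5.0000e-02 -2.8120e+01] w 87.7
450.9,24.8,17.5,-28.17 dp [ 0.4 -0.3  0.3] roll 0.0008
```

Request:
{"fn": "send_rows", "kwargs": {
  "steps": [
    {"dp": [0.4,0,0],"roll": 0,"jaw": 60},
    {"dp": [0.4,0,0],"roll": 0,"jaw": 35},
    {"dp": [0.4,0,0],"roll": 0,"jaw": 20},
    {"dp": [0.4,0,0],"roll": 0,"jaw": 20},
    {"dp": [0.4,0,0],"roll": 0,"jaw": 20}
  ]
}}

```text
time_s: 18.4
tcp_pos: [0.4508, 0.0243, 0.0185]
eef_rot: [-180.0, -0.0, -28.2]
contact_force: [0.7, 0.5, 0.0]
gripper_width: 0.0434
gripper_force: 0.4
```

Request:
{"fn": "send_rows", "kwargs": {
  "steps": [
    {"dp": [0,0,0],"roll": 0,"jaw": 20},
    {"dp": [0,0,0],"roll": 0,"jaw": 20},
    {"dp": [0,0,0],"roll": 0,"jaw": 20}
  ]
}}

```text
time_s: 18.77
tcp_pos: [0.4508, 0.0243, 0.0184]
eef_rot: [-180.0, -0.0, -28.2]
contact_force: [-0.4, -0.5, 3.6]
gripper_width: 0.0418
gripper_force: 18.0
```

Request:
{"fn": "send_rows", "kwargs": {
  "steps": [
    {"dp": [0,0,-5],"roll": 0,"jaw": 20},
    {"dp": [0,0,-15],"roll": 0,"jaw": 20},
    {"dp": [0,0,-30],"roll": 0,"jaw": 20},
    {"dp": [0,0,-50],"roll": 0,"jaw": 20},
    {"dp": [0,0,-50],"roll": 0,"jaw": 20}
  ]
}}

```text
time_s: 19.4
tcp_pos: [0.4519, 0.0248, 0.0701]
eef_rot: [-179.8, -0.1, -28.2]
contact_force: [-1.5, -0.2, -1.3]
gripper_width: 0.0419
gripper_force: 18.0
```

```bash
python3 - <<'E'
from h import *
from plant import r
for _ in range(2):a=r.capture('wrist')['image']
b=r.capture('side')['image']
b=cv2.resize(b[150:300,190:390],(533,400),interpolation=cv2.INTER_CUBIC)
a=cv2.resize(a,(533,400))
cv2.imwrite('pics/g7.png',cv2.resize(np.hstack([a,b]),(800,300)))
E
python3 go.py 610.4,-11.5,75,-6.67
```

```text
t 19.55 [450.4  24.2  68.1] [ 1.7999e+02  2.0000e-02 -2.8180e+01] w 41.6
610.4,-11.5,75,-6.67 dp [157.9 -44.2  -7. ] roll -0.3755
```

View pics/g7.png

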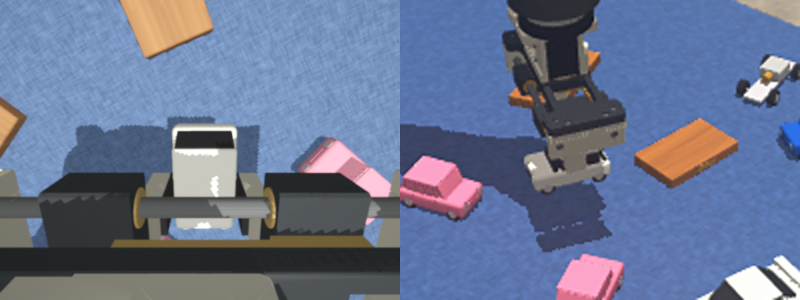

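Hatchback held level. Carrying it to the short plinth.

Request:
{"fn": "send_rows", "kwargs": {
  "steps": [
    {"dp": [35,-10,-5],"roll": -0.1,"jaw": 20},
    {"dp": [80,-22,-7],"roll": -0.2,"jaw": 20},
    {"dp": [125,-35,-7],"roll": -0.3,"jaw": 20},
    {"dp": [150,-42,-7],"roll": -0.3755,"jaw": 20},
    {"dp": [157.9,-44.2,0],"roll": -0.3755,"jaw": 20}
  ]
}}

```text
time_s: 20.18
tcp_pos: [0.6116, -0.0118, 0.067]
eef_rot: [180.0, 0.1, -6.7]
contact_force: [-0.2, 0.6, -0.9]
gripper_width: 0.0417
gripper_force: 18.0
```

Request:
{"fn": "send_rows", "kwargs": {
  "steps": [
    {"dp": [0,0,8],"roll": 0,"jaw": 20},
    {"dp": [0,0,16],"roll": 0,"jaw": 20},
    {"dp": [0,0,16],"roll": 0,"jaw": 20},
    {"dp": [0,0,16],"roll": 0,"jaw": 20}
  ]
}}

```text
time_s: 20.68
tcp_pos: [0.6106, -0.011, 0.0527]
eef_rot: [-180.0, -0.0, -6.6]
contact_force: [0.1, -0.5, -0.4]
gripper_width: 0.0418
gripper_force: 18.0
```

```bash
python3 go.py 610.4,-11.5,33.4,-6.67
```

```text
t 20.68 [610.6 -11.   52.7] [-1.7999e+02 -2.0000e-02 -6.6400e+00] w 41.8
610.4,-11.5,33.4,-6.67 dp [-0.2  0.5 19.3] roll 0.0005
```

Request:
{"fn": "send_rows", "kwargs": {
  "steps": [
    {"dp": [-0.2,0.5,8],"roll": 0,"jaw": 20},
    {"dp": [-0.2,0.5,14],"roll": 0,"jaw": 20},
    {"dp": [-0.2,0.5,17],"roll": 0,"jaw": 20},
    {"dp": [-0.2,0.5,18],"roll": 0,"jaw": 20},
    {"dp": [-0.2,0.5,18],"roll": 0,"jaw": 20}
  ]
}}

```text
time_s: 21.3
tcp_pos: [0.6106, -0.0118, 0.0342]
eef_rot: [180.0, 0.0, -6.7]
contact_force: [-0.5, 0.7, -0.2]
gripper_width: 0.0415
gripper_force: 18.0
```

```bash
python3 go.py 610.4,-11.5,33.4,-6.67
```

```text
t 21.3 [610.6 -11.8  34.2] [180.     0.    -6.66] w 41.5
610.4,-11.5,33.4,-6.67 dp [-0.2 -0.3  0.8] roll 0.0002
```

Request:
{"fn": "send_rows", "kwargs": {
  "steps": [
    {"dp": [-0.2,-0.3,0.4],"roll": 0,"jaw": 20},
    {"dp": [-0.2,-0.3,0.8],"roll": 0,"jaw": 20},
    {"dp": [-0.2,-0.3,1.1],"roll": 0,"jaw": 20},
    {"dp": [-0.2,-0.3,1.1],"roll": 0,"jaw": 20}
  ]
}}

```text
time_s: 21.8
tcp_pos: [0.6104, -0.0114, 0.0335]
eef_rot: [-180.0, -0.0, -6.7]
contact_force: [-0.3, -0.0, 2.5]
gripper_width: 0.0418
gripper_force: 18.0
```

Light contact. Release and retreat.

Request:
{"fn": "send_rows", "kwargs": {
  "steps": [
    {"dp": [0,0,0.2],"roll": 0,"jaw": 20},
    {"dp": [0,0,0.2],"roll": 0,"jaw": 60},
    {"dp": [0,0,0.2],"roll": 0,"jaw": 100},
    {"dp": [0,0,0.2],"roll": 0,"jaw": 100},
    {"dp": [0,0,0.2],"roll": 0,"jaw": 100}
  ]
}}

```text
time_s: 22.42
tcp_pos: [0.6103, -0.0115, 0.0329]
eef_rot: [180.0, 0.0, -6.7]
contact_force: [0.3, -0.5, -0.5]
gripper_width: 0.0764
gripper_force: 0.0
```

Request:
{"fn": "send_rows", "kwargs": {
  "steps": [
    {"dp": [0,0,0],"roll": 0,"jaw": 100},
    {"dp": [0,0,-20],"roll": 0,"jaw": 100},
    {"dp": [0,0,-60],"roll": 0,"jaw": 100},
    {"dp": [0,0,-120],"roll": 0,"jaw": 100},
    {"dp": [0,0,-170],"roll": 0,"jaw": 100}
  ]
}}

```text
time_s: 23.05
tcp_pos: [0.6105, -0.0115, 0.2054]
eef_rot: [-180.0, -0.1, -6.6]
contact_force: [1.6, 0.5, -0.7]
gripper_width: 0.0876
gripper_force: 0.0
```

```bash
python3 go.py 300,520,210,-6.67
```

```text
t 23.05 [610.5 -11.5 205.4] [-1.7999e+02 -7.0000e-02 -6.6500e+00] w 87.6
300,520,210,-6.67 dp [-370.  -492.    -4.9] roll 0.0004
```

Request:
{"fn": "send_rows", "kwargs": {
  "steps": [
    {"dp": [-370,-492,0],"roll": 0,"jaw": 100},
    {"dp": [-370,-492,0],"roll": 0,"jaw": 100},
    {"dp": [-370,-492,0],"roll": 0,"jaw": 100},
    {"dp": [-370,-492,0],"roll": 0,"jaw": 100},
    {"dp": [-370,-492,0],"roll": 0,"jaw": 100}
  ]
}}

```text
time_s: 23.68
tcp_pos: [0.4515, 0.26, 0.2033]
eef_rot: [-180.0, -0.0, -6.7]
contact_force: [0.8, 0.6, -0.1]
gripper_width: 0.0877
gripper_force: 0.0
```

Request:
{"fn": "send_rows", "kwargs": {
  "steps": [
    {"dp": [-150,-230,0],"roll": 0,"jaw": 100},
    {"dp": [-150,-230,0],"roll": 0,"jaw": 100},
    {"dp": [-150,-230,0],"roll": 0,"jaw": 100},
    {"dp": [-150,-230,0],"roll": 0,"jaw": 100},
    {"dp": [-150,-230,0],"roll": 0,"jaw": 100}
  ]
}}

```text
time_s: 24.3
tcp_pos: [0.3286, 0.5069, 0.2026]
eef_rot: [180.0, 0.0, -6.5]
contact_force: [0.5, -0.4, 1.0]
gripper_width: 0.0877
gripper_force: 0.0
```

```bash
python3 - <<'E'
from h import *
from plant import r
for _ in range(4): t=r.capture('top')
j=t['image'];raw=j.copy();o=cv2.imread('pics/top0.png')
big=cv2.resize(j,None,fx=3,fy=3,interpolation=cv2.INTER_CUBIC)
L=[('coupe','plinth_long',(432.98,-233.58,-16.795)),('roadster','plinth_middle',(621.8,224.5,20.7)),('hatchback','plinth_short',(610.4,-11.5,-6.67))]
hsv=cv2.cvtColor(raw,cv2.COLOR_BGR2HSV)
for n,pl,(x,y,a) in L:
    p=(x/1e3,y/1e3,np.radians(a))
    h0=np.zeros(raw.shape[:2],np.uint8);cv2.fillConvexPoly(h0,np.round(poly(t,pl,p)[0]).astype(int),1)
    m=(((hsv[...,1]<70)|(hsv[...,2]<60))&(h0>0)).astype(np.uint8)
    m=cv2.morphologyEx(m,cv2.MORPH_OPEN,np.ones((3,3)))
    k,l,st,_=cv2.connectedComponentsWithStats(cv2.morphologyEx(m,cv2.MORPH_CLOSE,np.ones((5,5))))
    m=(l==1+st[1:,4].argmax()).astype(np.uint8)
    f=fit(t,n,m,.015);print(n,np.round(f[:4],2),'off',np.round([f[0]-x,f[1]-y,f[2]-a],2))
    for q in poly(t,pl,p)+poly(t,n,f[4],.015): cv2.polylines(big,[np.round((q+.5)*3-.5).astype(int)],True,(0,0,255),1)
cv2.imwrite('pics/end.png',cv2.resize(big[270:1140,270:1620],(800,516)))
E
python3 go.py
```

```text
coupe [ 4.3249e+02 -2.3392e+02 -1.7070e+01  5.0000e-02] off [-0.49 -0.34 -0.28]
roadster [6.206e+02 2.236e+02 2.083e+01 9.000e-02] off [-1.2  -0.9   0.13]
hatchback [ 6.0925e+02 -1.1590e+01 -6.8100e+00  7.0000e-02] off [-1.15 -0.09 -0.14]
t 24.5 [330.3 503.9 202.6] [ 1.7995e+02  1.0000e-02 -6.6300e+00] w 87.4
```

View pics/end.png

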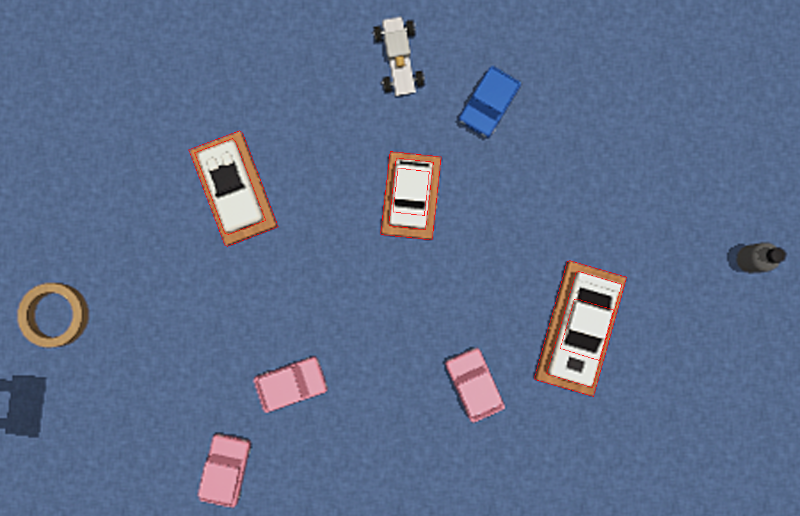

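All three cars are centred within about 1.5 mm and 0.3°, the bystanders have not moved, and the arm is clear.

```bash
python3 -c "
from plant import r
print(r.close_job())"
```

```text
the job is handed in; nothing more can be done
None
```

I set the coupe, roadster and hatchback on the long, middle and short plinths in that order, each upright and within about 1.5 mm and 0.3° of its plinth by the final top view, and handed the job in at about 25 s with nothing else moved.

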